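# Pry open the router-bit case with the scraper

### The arm

A 7-joint arm with a two-finger parallel gripper is mounted at the origin on the work surface. World frame = base frame: x ahead of the robot, y to its left, z up, the work surface at z = 0. Lengths are in mm, angles in rad, forces in N, time in s.
With the tool pointing down it reaches from about 400 to 925 mm from the base axis. Payload 5.6 kg.
Tool frame: the origin (TCP) lies midway between the tips of the shut fingers; the grasp point (between the pads) lies 19 mm behind it (manip.pinch_z is the distance from the TCP to the grasp point, in mm); z points along the fingers, y is the line along which they close (so a half turn about z gives the same grasp; the last joint's range is limited). The gripper opens to 85 mm and grips with 20 to 120 N. Pads are 22 mm wide; open, the fingers measure 114 mm over their backs; the gripper's body (76 mm by 85 mm) begins 54 mm behind the grasp point. The pads swing forward as they close: fully open they stand 13 mm farther back than shut.
Start: joints at [1.082, 0.468, -0.012, 1.603, 0.006, 1.071, -0.056], TCP at [280.229, -586.498, 231.29] pointing down, gripper open.
Joint ranges: [-2.53, 2.53], [-0.31, 2.02], [-1.57, 1.55], [0.28, 2.44], [-1.29, 4.43], [0.15, 1.84], [-2.92, 2.92]. Speed limits (rad/s): [2.57, 2.57, 3.14, 3.14, 3.14, 3.14, 3.14].

### API

Orientations are given as a 3x3 rotation matrix whose columns are the frame's x, y, z axes.
In Python, from cell import manip, jaws, snapshot, camera_info, sign_off gives the robot as it stands. Calls block until the motion is done:
- manip.move_ptp(position, orientation): joint-space move of the TCP to a pose.
- manip.move_straight(position, ori=None, vel=150, guard=None): straight line of the TCP; ori=None keeps the orientation; vel is the mean speed in mm/s. With guard (N) it stops when the force on the tool has changed by that much, and returns True; else False.
- manip.move_j(angles): joint-space move.
- jaws.command_gripper(opening, effort=None): finger opening in mm; effort is the grip in N (None keeps the last); returns when the fingers have stopped.
- manip.dwell(seconds).
- manip.inverse_kinematics(position, orientation): joint angles nearest the present ones, or None.
- manip.observe(): the state.
- snapshot(name): name is "scene" or "top" or "wrist"; returns the picture (480x640x3 uint8, red, green, blue); there is no depth.
- camera_info(name): a dict with "K" (3x3 intrinsics, pixels), "k1" (the pictures are not rectified: a ray, as slopes to the right and down, at radius r is drawn at 1 + k1 r^2 times it, then the intrinsics apply), "extrinsics" (4x4, takes a point from world to camera coordinates); the wrist camera has in their place "T_tool_cam" (4x4, takes a point from camera to tool coordinates, whose origin is the TCP and whose axes are the flange's). Camera axes: x right, y up, looking along -z (the intrinsics and any distortion apply to the point x, -y, -z); pixel columns grow to the right and rows downward; lengths in mm; the calibration is good to about 2 mm. A picture is of the moment at which its call begins: read the wrist's pose just before it. camera_info takes no time and is no camera call.
A pose or a line that the arm cannot do raises manip.IKError and nothing moves.
- sign_off(): hands the job in; it is judged then, once.
The state is a dict: "t": time; "joints": joint angles; "joint_velocities": joint speeds; "tau": joint torques, N m; "tool_pos": TCP position; "eef_rot": TCP orientation; "wrist_force": force on the tool from outside, world axes, zero at the start; "ft_torque": the same for the moment, N m; "width": finger opening in mm; "grip_force": force on a finger pad.
Only numpy, scipy, OpenCV 4.12 (cv2) and the standard library are available. Lean on these libraries where they do the work, as an engineer would, in place of code of your own. Each camera call takes 0.05 s, during which the arm holds its last target. There are 200 camera calls.

### The job

Take the red-handled scraper from its sloping rest, push its blade into the notch under the lid of the wooden router-bit case and lever the lid up until it stays open by itself at 40 degrees or more. Open it with the scraper only, keeping the gripper itself off the case, then lay the scraper down flat on the bench top and let go. Leave the hand plane, the glue bottle and the jar where they are.

Things in the scene. Friction and masses are not known exactly. Their poses are not given: they have to be found in the camera images.
- case: dark wooden box fixed to the bench, 150 deep (x) x 210 wide (y) x 72 high, walls 10 thick, closed by a 12 thick pale wooden lid flush with its outside (top of shut lid at 84). Origin: centre of the underside; x points from the front (notch side) to the back (hinge side), z up. Fixed things inside stay below 48 mm height
- notch (a point): centre of the mouth of the pry notch, on the outer face of the case's front wall: an opening 80 wide (y) and 9 high (63 to 72 mm above the bench) through the 10 thick wall, directly under the lid, with a brass strip as its lower edge. A brass plate 80 wide on top of the lid's front edge marks it from above. x points into the notch, z up
- hinge (a point): middle of the hinge line, on the back of the case, at the lower face of the lid (72 mm above the bench); the hinge axis is its y axis
- lid_edge (a point): middle of the lower front edge of the lid (above the notch when shut), 150 mm from the hinge line; moves with the lid. Its x points to the hinge, its z out of the lid's top
- lid (a joint): opening angle of the lid in rad: 0 shut, grows as the front edge rises, stop at 1.8. The hinge is stiff: the lid stays where it is left; about 3 N at the blade raise it
- rest: fixed wooden rest with a 150 x 60 x 10 foot and an 18 wide rail that slopes down along its x at 30 degrees, with a stop at its lower end. Origin: centre of the underside; the middle of the scraper's handle starts 95 mm above it
- scraper: scraper, 120 g: red handle 110 long (x) x 24 wide (y) x 24 thick (z), from x = -55 to 55, and steel blade 36 wide (y) x 2.5 thick (z) on the handle's middle plane, from x = 55 to 145. Origin: middle of the handle; x points to the blade tip, z is normal to the blade. It starts on the rest, blade pointing down 30 degrees along the rest's x; the handle's two y sides are clear
- scraper_tip (a point): middle of the blade's end, 145 mm from the scraper's origin along its x; axes as the scraper
- plane: loose hand plane, steel sole 160 x 50 x 30 with wooden handle and knob, 75 high; origin: centre of the underside. Leave alone
- glue: yellow glue bottle, diameter 60, height 170; origin: centre of the underside. Leave alone
- jar: amber jar with brass cap, diameter 68, height 85; origin: centre of the underside. Leave alone

How it is judged (in metres and radians):
On the way:
1. the lid is raised at least 0.25 rad by the scraper, which touches it, with the fingers off the case (value of joint lid above 0.25 rad and contact force between scraper and case above 0.3 N and contact force between the fingers and case below 0.5 N), for 0.1 s.
At the end, for the whole second after the job is handed in: the lid stays open by itself at 0.69 rad (40 degrees) or more, and the scraper lies flat on the bench top (origin below 25 mm, its length level within 0.17 rad), released and at rest (value of joint lid above 0.69 rad and velocity of joint lid between -0.05 and 0.05 rad/s and height (world z) of scraper below 0.025 m and angle between scraper's own x axis and vertical between 1.4 and 1.74 rad and linear speed of scraper below 0.02 m/s); the robot touches nothing.
It fails at once if the gripper or arm pushes on the case or its lid (over 2 N) (contact force between any of the fingers, the arm and case above 2 N).
It fails at once if the plane, the glue bottle or the jar is moved by over 20 mm or tipped (distance of any of plane, glue, jar from where it was at the start of the episode above 0.02 m or angle between any of glue, jar, plane's own z axis and vertical above 0.3 rad).
It also fails if it takes over 54 s, if anything falls off the work surface, if the arm or the gripper's body presses on something with over 40 N, if the wrist force passes 120 N, or if a joint passes its speed limit or range.

## Working session

There is one attempt and no reset: what is moved stays moved. The work goes in short steps, each a Python script; the robot and the scene stay as the last script left them, time stands still between calls to the robot, and variables do not carry over. Pictures are saved under pics/ and viewed, at most 10 in all, crops included, and the job is handed in when it is done.

```bash
mkdir -p pics; ls; python3 - <<'E'
from cell import *
import cv2
for n in ("scene","top"):
    im=snapshot(n); cv2.imwrite(f"pics/{n}0.png",im[:,:,::-1]); c=camera_info(n); print(n,c)
print(camera_info("wrist")); print(manip.observe()["t"], manip.pinch_z)
E
```

```text
pics
scene {'K': array([[474.77404558,   0.        , 323.38833099],
       [  0.        , 474.77404558, 232.44775406],
       [  0.        ,   0.        ,   1.        ]]), 'k1': 0.022105735804571865, 'extrinsics': array([[-8.70421288e-01,  4.92152005e-01, -1.23767874e-02,
         5.10856139e+02],
       [-2.87489334e-01, -4.87724559e-01,  8.24302515e-01,
         1.06178807e+02],
       [ 3.99645673e-01,  7.21048652e-01,  5.66014292e-01,
        -1.25848792e+03],
       [ 0.00000000e+00,  0.00000000e+00,  0.00000000e+00,
         1.00000000e+00]])}
top {'K': array([[522.94759311,   0.        , 318.1420198 ],
       [  0.        , 522.94759311, 247.28595242],
       [  0.        ,   0.        ,   1.        ]]), 'k1': -0.018276449435380815, 'extrinsics': array([[ 1.34289528e-02, -9.99842366e-01, -1.16148947e-02,
         1.65761470e+01],
       [ 9.93574575e-01,  1.20374537e-02,  1.12537388e-01,
        -6.25525751e+02],
       [-1.12379834e-01, -1.30515233e-02,  9.93579605e-01,
        -1.04098919e+03],
       [ 0.00000000e+00,  0.00000000e+00,  0.00000000e+00,
         1.00000000e+00]])}
{'K': array([[355.41381498,   0.        , 323.50848014],
       [  0.        , 355.41381498, 239.89989835],
       [  0.        ,   0.        ,   1.        ]]), 'k1': -0.03315695055538912, 'T_tool_cam': array([[ 1.33724291e-03,  9.55931028e-01,  2.93588285e-01,
         7.49961971e+01],
       [ 9.99999104e-01, -1.26067137e-03, -4.50041234e-04,
        -4.82819532e-01],
       [-6.00900340e-05,  2.93588624e-01, -9.55931858e-01,
        -1.43420790e+02],
       [ 0.00000000e+00,  0.00000000e+00,  0.00000000e+00,
         1.00000000e+00]])}
0.1 18.700000000000003
```

View pics/scene0.png

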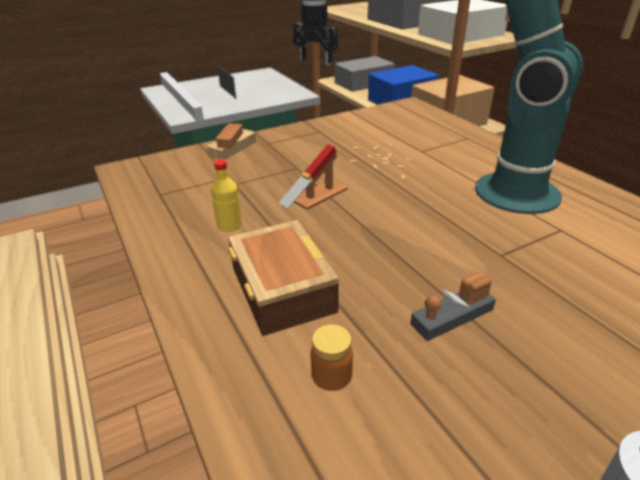

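View pics/top0.png

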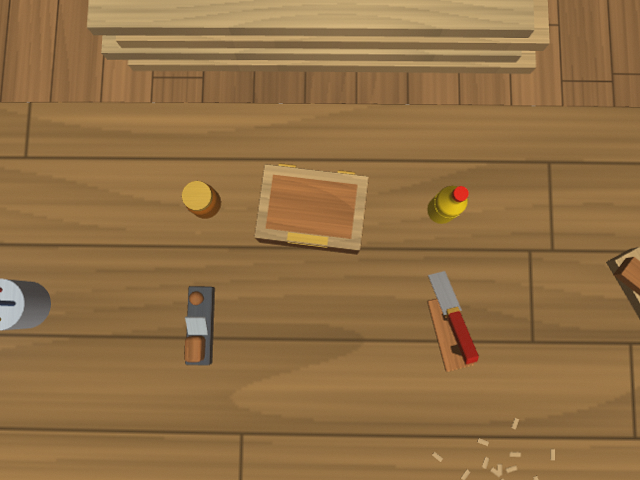

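The scene view shows the scraper at about (310,175) with the blade tip at (290,205), the case at (285,270), the bottle at (227,200) and the jar at (332,357). In the top view the lid corners are about (265,166), (367,177), (360,250) and (257,238), with brass at (307,240). The blade tip is at (437,274) and the handle runs (455,312) to (472,362).

```bash
cat > h.py <<'E'
from cell import *
import numpy as np, cv2
def ray(n,px):
    c=camera_info(n); K=c["K"]; d=(np.array(px,float)-K[:2,2])/np.diag(K)[:2]
    u=d.copy()
    for _ in range(9): u=d/(1+c["k1"]*(u@u))
    E=c["extrinsics"] if n!="wrist" else None
    if n=="wrist":
        o=manip.observe(); T=np.eye(4); T[:3,:3]=o["eef_rot"]; T[:3,3]=o["tool_pos"]; M=T@c["T_tool_cam"]
    else: M=np.linalg.inv(E)
    v=M[:3,:3]@np.array([u[0],-u[1],-1]); return M[:3,3],v/np.linalg.norm(v)
def onz(n,px,z):
    o,v=ray(n,px); return o+v*(z-o[2])/v[2]
def tri(pa,pb,a="top",b="scene"):
    rs=[ray(a,pa),ray(b,pb)]; A=sum(np.eye(3)-np.outer(v,v) for o,v in rs); B=sum((np.eye(3)-np.outer(v,v))@o for o,v in rs)
    p=np.linalg.solve(A,B); return p,[np.linalg.norm(np.cross(p-o,v)) for o,v in rs]
def proj(n,p):
    c=camera_info(n); q=(c["extrinsics"]@np.append(p,1))[:3]; u=np.array([q[0],-q[1]])/-q[2]
    return c["K"][:2,:2]@(u*(1+c["k1"]*(u@u)))+c["K"][:2,2]
E
python3 - <<'E'
from h import *
np.set_printoptions(precision=1,suppress=True)
def quad(m):
    cs,_=cv2.findContours(m.astype(np.uint8),cv2.RETR_EXTERNAL,cv2.CHAIN_APPROX_NONE); c=max(cs,key=cv2.contourArea)
    ch=cv2.convexHull(c)
    for e in np.linspace(.01,.2,60):
        q=cv2.approxPolyDP(ch,e*cv2.arcLength(ch,True),True)
        if len(q)<=4: break
    M=cv2.moments(c); return q[:,0],np.array([M["m10"],M["m01"]])/M["m00"],cv2.contourArea(c)
out={}
for n,roi in (("top",(420,262,490,375)),("scene",(270,140,350,215))):
    im=cv2.imread(f"pics/{n}0.png"); h=cv2.cvtColor(im,cv2.COLOR_BGR2HSV).astype(int); R=np.zeros(h.shape[:2],bool); R[roi[1]:roi[3],roi[0]:roi[2]]=1
    red=R&((h[...,0]<6)|(h[...,0]>174))&(h[...,1]>170)&(h[...,2]>60)
    bl=R&(h[...,1]<70)&(h[...,2]>90)
    out[n]=quad(red),quad(bl); print(n,"red",*out[n][0],"\nblade",*out[n][1])
print("red c",tri(out["top"][0][1],out["scene"][0][1])); print("blade c",tri(out["top"][1][1],out["scene"][1][1]))
im=cv2.imread("pics/top0.png"); h=cv2.cvtColor(im,cv2.COLOR_BGR2HSV).astype(int)
print(h[172,300],h[200,310],h[241,305],h[150,310],h[247,345])
# lid: frame pale + brown panel; print enlargements
c1=cv2.resize(im[155:262,245:380],None,fx=3.8,fy=3.8,interpolation=cv2.INTER_CUBIC); c2=cv2.resize(im[262:377,420:490],None,fx=3.8,fy=3.8,interpolation=cv2.INTER_CUBIC)
W=np.zeros((440,800,3),np.uint8); W[:c1.shape[0],:c1.shape[1]]=c1; W[:c2.shape[0],520:520+c2.shape[1]]=c2; cv2.imwrite("pics/crop.png",W)
o=manip.observe(); print(o["eef_rot"])
E
```

```text
top red [[451 313]
 [460 313]
 [476 361]
 [466 363]] [463.6 337.4] 595.0 
blade [[443 271]
 [461 309]
 [443 314]
 [428 276]] [443.5 291. ] 652.5
scene red [[332 146]
 [334 154]
 [313 177]
 [306 170]] [321.  160.5] 365.0 
blade [[311 180]
 [288 207]
 [279 203]
 [301 176]] [294.6 191.5] 380.5
red c (array([ 449.1, -254.1,   99.2]), [np.float64(0.3094388567701972), np.float64(0.30943885677024197)])
blade c (array([ 538.7, -229.3,   46.9]), [np.float64(0.29070647902287955), np.float64(0.29070647902268437)])
[ 18 111 186] [ 14 159 154] [ 21 165 203] [ 17 138 150] [ 18 111 172]
[[ 0.9  0.4 -0. ]
 [ 0.4 -0.9  0. ]
 [-0.  -0.  -1. ]]
```

View pics/crop.png

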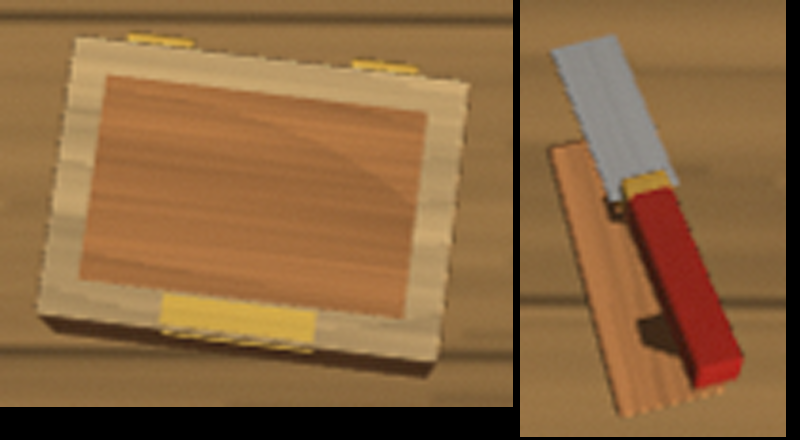

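The crop shows the lid corners cleanly at (76,38), (468,84), (436,361) and (38,314) in crop pixels. The brass plate is centred on the front edge, and the scraper sits clear with both handle sides free.

```bash
cat >> h.py <<'E'
np.set_printoptions(precision=3,suppress=True)
def unit(v): return v/np.linalg.norm(v)
# lid corners BL,BR,TR,TL -> case frame
_c=[onz("top",np.array(p)/3.8+[245-.37,155-.37],84)[:2] for p in ((38,314),(436,361),(468,84),(76,38))]
cc=np.mean(_c,axis=0); ex=unit(_c[3]-_c[0]+_c[2]-_c[1]); ey=unit(_c[0]-_c[1]+_c[3]-_c[2])
cyaw=np.arctan2(ex[1]-ey[0],ex[0]+ey[1])
def rot(yaw,pitch):  # scraper-like frame: x at yaw, nose up by pitch
    c,s=np.cos(yaw),np.sin(yaw); x=np.array([c*np.cos(pitch),s*np.cos(pitch),np.sin(pitch)]); y=np.array([-s,c,0]); return np.stack([x,y,np.cross(x,y)],1)
def Ry(a): return np.array([[np.cos(a),0,np.sin(a)],[0,1,0],[-np.sin(a),0,np.cos(a)]])
def toolrot(S,tilt,sg=1): # tool z = -scraper z, tilted by `tilt` toward +x of scraper; sg picks half turn
    return S@np.diag([sg,-sg,-1])@Ry(-tilt*-1*sg)
E
python3 - <<'E'
from h import *
print("case",cc,cyaw,[np.linalg.norm(_c_) for _c_ in ()]); from h import _c
print("sides",[np.linalg.norm(_c[i]-_c[(i+1)%4]) for i in range(4)])
q={"top":[(443,271),(461,309),(443,314),(428,276)]}
tipL=tri((428,276),(288,207)); tipR=tri((443,271),(279,203)); print(tipL,tipR)
P=[onz("top",p,z) for p,z in (((443,271),22.5),((428,276),22.5),((461,309),67),((443,314),67))]
a=(P[0]+P[1])/2; b=(P[2]+P[3])/2; print("tip",a,"root",b,"yaw",np.arctan2(*(a-b)[1::-1]))
f=[onz("top",np.array(p)/3.8+[420-137-.37,262-.37],10) for p in ((552,147),(624,417),(583,140))]
print("foot yaw",np.arctan2(*(f[0]-f[1])[1::-1]),f)
for sg in (1,-1):
  for t in np.radians([0,15,30]): print(sg,t,toolrot(np.eye(3),t,sg)[:,2])
E
```

```text
case [700.496  38.174] -0.10848621193013305 []
sides [np.float64(207.66551290135797), np.float64(147.30354324789798), np.float64(207.8301734292824), np.float64(147.91250613888863)]
(array([ 570.316, -203.003,   25.445]), [np.float64(0.8566639867677216), np.float64(0.856663986767841)]) (array([ 580.682, -234.093,   24.035]), [np.float64(0.3547701703535555), np.float64(0.35477017035383623)])
tip [ 575.113 -218.702   22.5  ] root [ 497.765 -240.889   67.   ] yaw 0.279344694607102
foot yaw 0.25402194034425724 [array([ 519.893, -204.906,   10.   ]), array([ 375.288, -242.45 ,   10.   ]), array([ 523.921, -221.905,   10.   ])]
1 0.0 [ 0.  0. -1.]
1 0.2617993877991494 [ 0.259  0.    -0.966]
1 0.5235987755982988 [ 0.5    0.    -0.866]
-1 0.0 [ 0.  0. -1.]
-1 0.2617993877991494 [ 0.259  0.    -0.966]
-1 0.5235987755982988 [ 0.5    0.    -0.866]
```

```bash
cat >> h.py <<'E'
H0=np.array([454.5,-252.3,95.]); SY=0.26; GX=15.; D=9.  # scraper start, grasp at handle x=GX, tool origin D beyond handle centre plane along tool z
LATX=0.
def tcp(S,o,tilt,sg=1):  # TCP pose for scraper frame S, origin o
    R=toolrot(S,tilt,sg); return o+S[:,0]*GX+R[:,2]*D, R
def at_tip(S,tip): return tip-145*S[:,0]
C=rot(cyaw,0); notch=np.array([*(cc-75*C[:2,0]),67.5]); hinge=np.array([*(cc+75*C[:2,0]),72.])
def lidpt(th,s): return hinge-C[:,0]*s*np.cos(th)+np.array([0,0,s*np.sin(th)])
E
python3 - <<'E'
from h import *
print(notch,hinge)
poses={}
S0=rot(SY,-np.pi/6)
for sg in (1,-1):
  for td in (0,10,20,30):
    t=np.radians(td); r=[]
    L=[(S0,H0+S0[:,2]*100),(S0,H0),(S0,H0+[0,0,120])]+[(rot(cyaw,0),at_tip(rot(cyaw,0),notch+C[:,0]*x)) for x in (-60,0,22)]
    for th in (.3,.6,.9,1.05):
        L.append((C,at_tip(C,lidpt(th,128)-[0,0,1.5])))
    L+= [(C,np.array([430,-100,z])) for z in (100,13)]
    for S,o in L: 
        q=manip.inverse_kinematics(*tcp(S,o,t,sg)); r.append(q is not None)
    print(sg,td,np.array(r).astype(int), None if q is None else np.array(q))
E
```

```text
[625.937  46.295  67.5  ] [775.055  30.054  72.   ]
1 0 [1 1 1 1 1 1 1 1 1 1 1 1] [ 0.22   0.547 -0.082  2.189  0.107  0.409 -1.627]
1 10 [1 1 1 1 1 1 1 1 1 1 1 1] [ 0.173  0.508 -0.018  2.311  0.003  0.148 -1.525]
1 20 [1 1 1 1 1 1 1 1 1 1 1 1] [ 0.367  0.521 -0.226  2.411  2.563  0.155  2.24 ]
1 30 [1 1 1 0 1 1 1 0 1 1 0 0] None
-1 0 [1 1 1 1 1 1 1 1 1 1 1 1] [ 0.531  0.599 -0.453  2.169  0.556  0.486  1.109]
-1 10 [1 1 1 1 1 1 1 1 1 1 1 1] [ 0.362  0.524 -0.237  2.299  0.609  0.189  1.038]
-1 20 [1 1 1 1 1 1 1 1 1 1 1 1] [ 1.102  0.911 -1.111  2.373  1.816  0.721  0.094]
-1 30 [1 1 1 0 1 1 1 1 1 1 0 0] None
```

```bash
sed -i 's/D=9\./D=11./' h.py; echo 'TILT=np.radians(8)' >> h.py
python3 - <<'E'
from h import *
S0=rot(SY,-np.pi/6)
jaws.command_gripper(85,20)
manip.move_ptp(*tcp(S0,H0+S0[:,2]*110,TILT))
cv2.imwrite("pics/w1.png",snapshot("wrist")[:,:,::-1])
print("guard",manip.move_straight(tcp(S0,H0,TILT)[0],vel=120,guard=8))
o=manip.observe(); print(o["t"],o["tool_pos"],tcp(S0,H0,TILT)[0],o["wrist_force"])
E
```

```text
guard False
3.025 [ 463.942 -250.063   77.84 ] [ 463.072 -250.02    77.301] [-0.217 -0.042 -0.206]
```

View pics/w1.png

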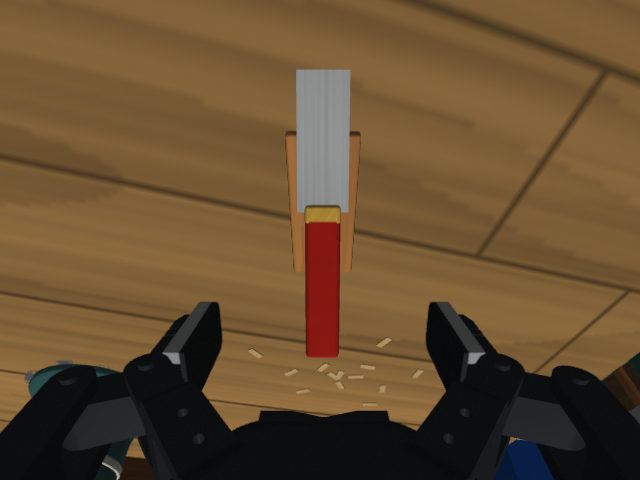

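The wrist view shows the scraper centred between the fingers (handle axis at column 323) and well aligned. I'll close on it and lift.

```bash
python3 - <<'E'
from h import *
S0=rot(SY,-np.pi/6)
jaws.command_gripper(10,100)
o=manip.observe(); print(o["width"],o["grip_force"],o["wrist_force"])
manip.move_straight(tcp(S0,H0+S0[:,2]*40+[0,0,70],TILT)[0])
S=C; p=at_tip(S,notch-C[:,0]*60)
manip.move_ptp(*tcp(S,p,TILT))
manip.dwell(.2)
o=manip.observe(); print(o["t"],o["width"],o["tool_pos"],tcp(S,p,TILT)[0],o["wrist_force"],o["joints"])
for n in ("scene","wrist","top"): cv2.imwrite(f"pics/{n}2.png",snapshot(n)[:,:,::-1])
a=cv2.imread("pics/scene2.png")
W=np.hstack([cv2.resize(a[150:350,180:380],(400,400),interpolation=cv2.INTER_CUBIC),cv2.resize(cv2.imread("pics/top2.png")[200:400,230:430],(400,400),interpolation=cv2.INTER_CUBIC)])
cv2.imwrite("pics/c2.png",W); print(proj("scene",notch-C[:,0]*60),proj("top",notch-C[:,0]*60),proj("scene",notch),proj("top",notch))
E
```

```text
22.30353283084196 99.65290546417236 [0.507 0.889 2.911]
5.95 21.96824878715174 [439.339  66.042  56.728] [438.576  66.701  56.607] [-1.012  0.008 -1.958] [-0.171  0.38  -0.103  2.3    0.268  0.343 -2.191]
[344.792 245.725] [303.342 274.807] [317.294 253.082] [307.086 245.012]
```

View pics/c2.png

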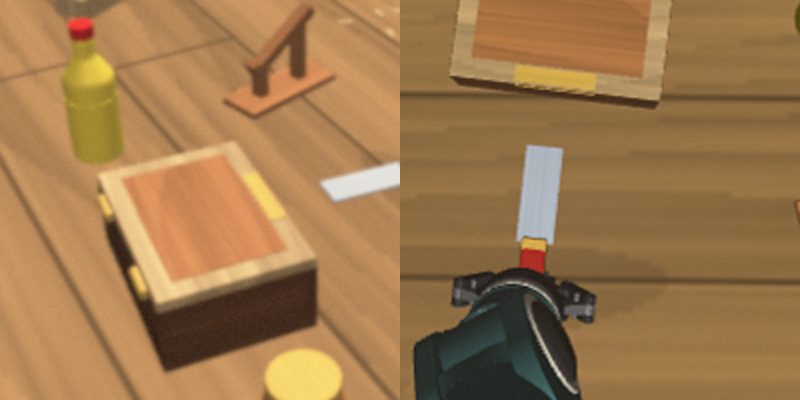

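View pics/wrist2.png

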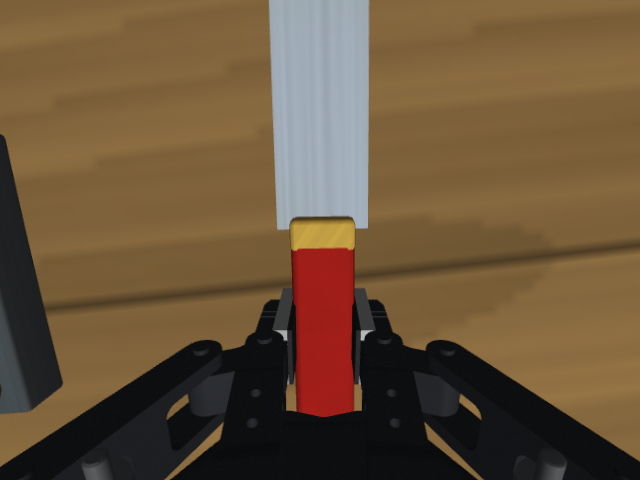

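The blade tip is seen at (343.8,245.5) in scene and (302.5,273.7) in top, within about 1 px of the prediction. The blade is square in the grip. I'll touch the tip on the bench for an exact height before inserting.

```bash
python3 - <<'E'
from h import *
jaws.command_gripper(10,120)
S=rot(cyaw,-.2); t=notch-C[:,0]*75; t[2]=14
manip.move_straight(*tcp(S,at_tip(S,t),TILT),vel=120); manip.dwell(.3)
t[2]=-8; g=manip.move_straight(tcp(S,at_tip(S,t),TILT)[0],vel=12,guard=2)
o=manip.observe(); R=o["eef_rot"]
# tip from actual tool pose
R0=toolrot(np.eye(3),TILT); Sa=R@R0.T
org=o["tool_pos"]-R[:,2]*D-Sa[:,0]*GX; tip=org+145*Sa[:,0]
print(g,o["t"],"tip nominal",tip,"lower corner",tip[2]-1.25*Sa[2,2],"pitch",np.arcsin(Sa[2,0]),o["wrist_force"])
t[2]=67.5; manip.move_straight(*tcp(C,at_tip(C,t),TILT),vel=120); manip.dwell(.3)
o=manip.observe(); R=o["eef_rot"]; Sa=R@R0.T; print(o["tool_pos"]-R[:,2]*D-Sa[:,0]*GX+145*Sa[:,0],t,"pitch",np.arcsin(Sa[2,0]))
E
```

```text
True 8.2167 tip nominal [551.232  54.461  -1.337] lower corner -2.5622281623556598 pitch -0.20031996924961845 [-0.382  0.088  2.118]
[551.503  54.063  66.714] [551.378  54.415  67.5  ] pitch -0.0013240610139651804
```

```bash
python3 - <<'E'
from h import *
R0=toolrot(np.eye(3),TILT)
def tipnow():
    o=manip.observe(); R=o["eef_rot"]; Sa=R@R0.T; return o["tool_pos"]-R[:,2]*D-Sa[:,0]*GX+145*Sa[:,0],o
dz=np.array([0,0,-1.8])
t=notch-C[:,0]*15+dz; manip.move_straight(tcp(C,at_tip(C,t),TILT)[0],vel=100)
t=notch+C[:,0]*22+dz; g=manip.move_straight(tcp(C,at_tip(C,t),TILT)[0],vel=30,guard=6)
p,o=tipnow(); print(g,o["t"],"depth",(p-notch)@C[:,0],p,o["wrist_force"],o["ft_torque"])
for n in ("scene","top"): cv2.imwrite(f"pics/{n}3.png",snapshot(n)[:,:,::-1])
if not g:
  for th in (.06,.15):
    t=lidpt(th,128)+[0,0,-2.3]; g=manip.move_straight(tcp(C,at_tip(C,t),TILT)[0],vel=60,guard=15)
    p,o=tipnow(); print(th,g,o["t"],p,o["wrist_force"])
    if g: break
cv2.imwrite("pics/w4.png",snapshot("wrist")[:,:,::-1])
a=snapshot("scene")[:,:,::-1]
cv2.imwrite("pics/c4.png",np.hstack([cv2.resize(np.ascontiguousarray(a[150:350,180:380]),(400,400),interpolation=cv2.INTER_CUBIC),cv2.resize(cv2.imread("pics/w4.png"),(400,300))[np.r_[0:300,[299]*100]]]))
E
```

```text
False 11.1583 depth 21.76869677702954 [647.582  43.978  65.621] [-0.328 -0.795 -1.313] [ 0.034  0.237 -0.015]
0.06 False 11.6 [647.702  43.821  77.624] [-0.949  0.125 -2.357]
0.15 False 11.9417 [649.568  43.76   89.5  ] [-0.895 -0.579 -1.857]
```

View pics/c4.png

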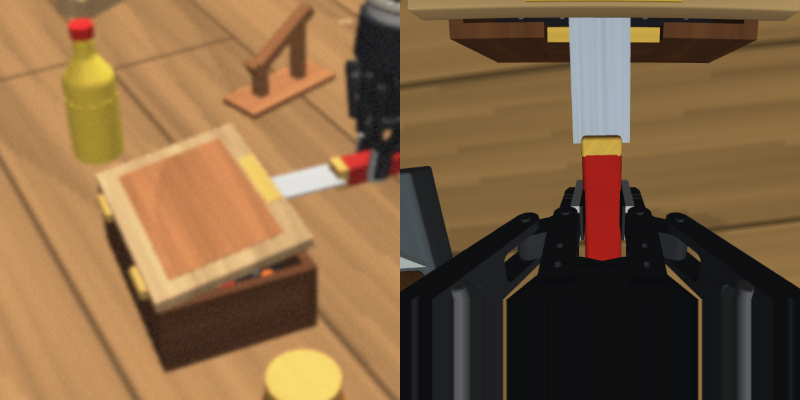

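The blade is in the notch and the lid is lifting, with its front edge well clear of the case. I'll continue along the arc.

```bash
python3 - <<'E'
from h import *
R0=toolrot(np.eye(3),TILT)
for th in np.arange(.25,1.06,.1):
    t=lidpt(th,128)+[0,0,-2.3]; g=manip.move_straight(tcp(C,at_tip(C,t),TILT)[0],vel=70,guard=15)
    o=manip.observe(); print(round(th,2),g,round(o["t"],2),o["wrist_force"],o["width"])
    if g: break
manip.dwell(.2)
a=snapshot("scene")[:,:,::-1]; w=snapshot("wrist")[:,:,::-1]
cv2.imwrite("pics/c5.png",np.hstack([cv2.resize(np.ascontiguousarray(a[100:340,160:400]),(400,400)),cv2.resize(np.ascontiguousarray(w),(400,300))[np.r_[0:300,[299]*100]]]))
E
```

```text
0.25 False 12.38 [-0.42  -0.422 -1.916] 21.719471491074074
0.35 False 12.71 [-0.611 -0.206 -1.545] 21.727743630600486
0.45 False 13.04 [ 0.407 -0.64  -2.699] 21.310368545305003
0.55 False 13.38 [-0.175  0.349 -1.36 ] 21.5235396989075
0.65 False 13.71 [ 1.208 -0.622 -1.193] 21.822938753029383
0.75 False 14.04 [-0.808  0.858 -2.181] 21.77835494924923
0.85 False 14.38 [ 0.248 -0.205 -1.667] 21.701741949291343
0.95 False 14.71 [ 0.477 -0.411 -1.113] 21.53198495995725
1.05 False 15.04 [ 0.488  0.151 -1.03 ] 21.535792615091072
```

View pics/c5.png

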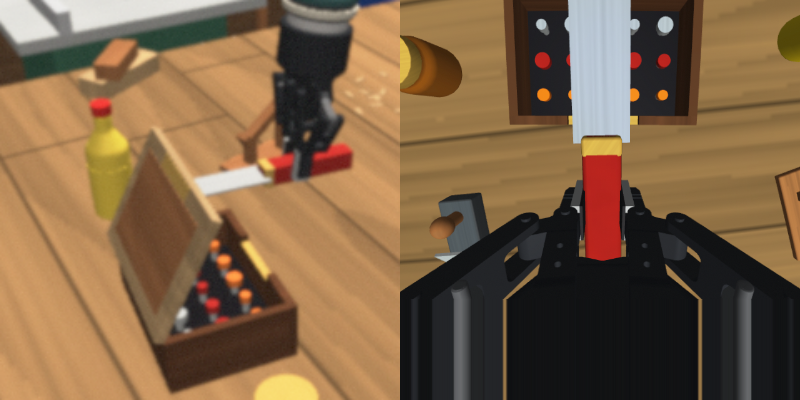

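The lid stands about 60° open with the blade still under it. I'll withdraw straight back and lay the scraper down.

```bash
python3 - <<'E'
from h import *
o=manip.observe(); p=np.array(o["tool_pos"])
manip.move_straight(p-C[:,0]*70,vel=120)
L=np.array([470,-80,60.]); 
manip.move_straight(tcp(C,L,TILT)[0],vel=150); manip.dwell(.3)
L[2]=18; manip.move_straight(tcp(C,L,TILT)[0],vel=60); manip.dwell(.2)
L[2]=4; g=manip.move_straight(tcp(C,L,TILT)[0],vel=12,guard=3)
o=manip.observe(); print(g,o["t"],o["tool_pos"],o["wrist_force"])
jaws.command_gripper(60,20)
print(manip.observe()["wrist_force"])
R=o["eef_rot"]; p=np.array(o["tool_pos"])
manip.move_straight(p-R[:,2]*130,vel=100)
manip.dwell(.3)
a=snapshot("scene")[:,:,::-1]; w=snapshot("wrist")[:,:,::-1]
cv2.imwrite("pics/c6.png",np.hstack([cv2.resize(np.ascontiguousarray(a[100:400,160:460]),(400,400)),cv2.resize(np.ascontiguousarray(w),(400,300))[np.r_[0:300,[299]*100]]]))
print(manip.observe()["t"],manip.observe()["wrist_force"])
E
```

```text
True 19.3333 [486.693 -81.827   3.843] [0.447 0.102 4.468]
[-1.22  -0.349  0.472]
21.6333 [ 0.335  1.238 -0.647]
```

View pics/c6.png

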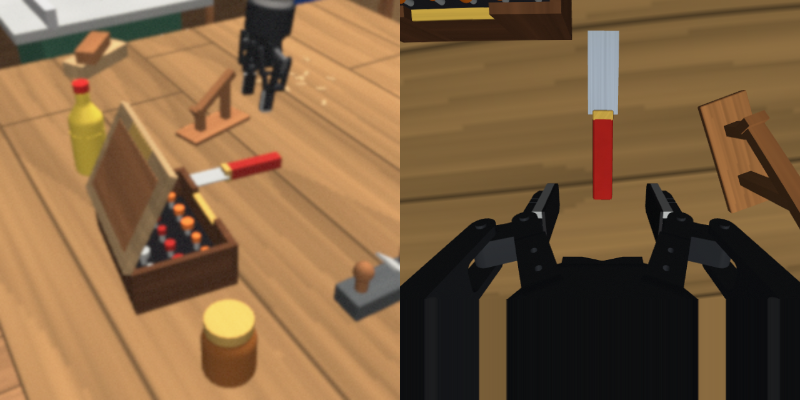

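The scraper lies flat and free on the bench, the lid stays open, and the other objects look undisturbed.

```bash
python3 -c "
from cell import *
print(sign_off())"
```

```text
the job is handed in; nothing more can be done
None
```

The job is handed in at about 22 s: the scraper levered the lid open and it stands by itself at about 60° (judged from the pictures), the scraper lies flat and released on the bench, and the plane, bottle and jar were not touched; the hand-in call returned no verdict.

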